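# Put four offcut packing blocks back in their fitted cradles

### The job

Put the four wooden offcut blocks away, each in the cradle made for its length, so that the shortest block ends in the shortest cradle and so on up to the longest. Lay each block flat on the bed, lengthwise, in the middle between the two end stops and across the middle of the board. Leave the masking tape and the cork sanding block where they are.

Things in the scene. Friction and masses are not known exactly. Their poses are not given: they have to be found in the camera images.
- block_a_center (a point): Centre (half-way up, 15 mm above its underside) of the short squat plain wooden offcut block, 30 x 60 x 30 mm (across x length x height). Its x axis runs across the 30 mm width (grasp there, from above), its y axis along the 60 mm length, z up. Loose, lies flat on the table at the start. Both ends are alike.
- block_b_center (a point): Centre (half-way up, 6.5 mm above its underside) of the flat, wide plain wooden offcut block, 45 x 90 x 13 mm (across x length x height). Its x axis runs across the 45 mm width (grasp there, from above), its y axis along the 90 mm length, z up. Loose, lies flat on the table at the start. Both ends are alike.
- block_c_center (a point): Centre (half-way up, 9 mm above its underside) of the board-like plain wooden offcut block, 40 x 120 x 18 mm (across x length x height). Its x axis runs across the 40 mm width (grasp there, from above), its y axis along the 120 mm length, z up. Loose, lies flat on the table at the start. Both ends are alike.
- block_d_center (a point): Centre (half-way up, 11 mm above its underside) of the slender square plain wooden offcut block, 22 x 140 x 22 mm (across x length x height). Its x axis runs across the 22 mm width (grasp there, from above), its y axis along the 140 mm length, z up. Loose, lies flat on the table at the start. Both ends are alike.
- cradle_a_bed (a point): Centre of the top of the bed of the cradle with a 80 mm gap between its end stops, the one for the 60 mm long block. Fixed to the table: a plywood base 62 mm wide (x) and 104 mm long (y), 8 mm thick, with a dark wooden stop 12 mm thick, 50 mm wide and 14 mm higher than the bed at either end; the long sides are open. This point lies 8 mm above the table, midway between the stops; y runs from stop to stop, z up.
- cradle_b_bed (a point): Centre of the top of the bed of the cradle with a 110 mm gap between its end stops, the one for the 90 mm long block. Fixed to the table: a plywood base 62 mm wide (x) and 134 mm long (y), 8 mm thick, with a dark wooden stop 12 mm thick, 50 mm wide and 14 mm higher than the bed at either end; the long sides are open. This point lies 8 mm above the table, midway between the stops; y runs from stop to stop, z up.
- cradle_c_bed (a point): Centre of the top of the bed of the cradle with a 140 mm gap between its end stops, the one for the 120 mm long block. Fixed to the table: a plywood base 62 mm wide (x) and 164 mm long (y), 8 mm thick, with a dark wooden stop 12 mm thick, 50 mm wide and 14 mm higher than the bed at either end; the long sides are open. This point lies 8 mm above the table, midway between the stops; y runs from stop to stop, z up.
- cradle_d_bed (a point): Centre of the top of the bed of the cradle with a 160 mm gap between its end stops, the one for the 140 mm long block. Fixed to the table: a plywood base 62 mm wide (x) and 184 mm long (y), 8 mm thick, with a dark wooden stop 12 mm thick, 50 mm wide and 14 mm higher than the bed at either end; the long sides are open. This point lies 8 mm above the table, midway between the stops; y runs from stop to stop, z up.
- roll_center (a point): Bystander: centre of a loose roll of masking tape lying flat, 96 mm across, 24 mm high. Leave it where it is.
- cork_center (a point): Bystander: centre of a loose cork sanding block, 63 x 113 x 34 mm (x, y, z); not an offcut. Leave it where it is.
Not all that is in view belongs to the job. What is shaped like the part that bears block_a_center but purple is not meant.

How it is judged:
By the outcome, as a careful person would: the job done as asked, in the order asked, and still so for the second after the job is handed in, with the robot touching nothing.
It also fails if it takes over 93 s, if anything falls off the work surface, if the arm or the gripper's body presses on something with over 40 N, if the wrist force passes 120 N, or if a joint passes its speed limit or range.

### The arm

A 6-joint arm with a two-finger parallel gripper is mounted at the origin on a cart in front of the work surface, level with it; the furniture and walls round the work are solid. World frame = base frame: x ahead of the robot, y to its left, z up, the work surface at z = 0. Lengths are in mm, angles in rad, forces in N, time in s.
With the tool pointing down it reaches from about 300 to 775 mm from the base axis. Payload 14.6 kg.
Tool frame: the origin (TCP) lies at the very end of the fingers, on their centre line; the grasp point (between the pads) lies 19 mm behind it; z points along the fingers, y is the line along which they close (so a half turn about z gives the same grasp; the last joint's range is limited). The gripper opens to 94 mm and grips with 3 to 60 N. Pads are 16 mm wide; open, the fingers measure 119 mm over their backs; the gripper's body (75 mm by 177 mm) begins 78 mm behind the grasp point.
Start: joints at [1.106, 0.3, 1.521, -0, 1.321, -0.067], TCP at [213.062, 507.044, 205.446] pointing down, gripper open.
Joint ranges: [-3.03, 3.03], [-0.79, 2.21], [0.23, 2.52], [-1.04, 4.18], [0, 3.07], [-2.55, 2.55]. Speed limits (rad/s): [2.22, 2.22, 2.57, 3.14, 3.14, 3.14].

### API

Orientations are given as [roll, pitch, yaw] about the fixed x, y, z axes, in that order (R = Rz(yaw) Ry(pitch) Rx(roll)).
In Python, from cell import manip, eyes, ticket gives the robot as it stands. The module is installed in compiled form; this text tells all that it offers.
- The arm moves only by the tool arm_command, never from a script. Its argument "plan" is a list of rows, each a list of 5 numbers: the opening, from -1 (shut) to 1 (fully open), then the shift along the tool's x, y, z in m, then the turn about the tool's z in rad. In form: [[jaw, dx, dy, dz, roll], ...]. A call has 1 to 20 rows; each row shifts and turns the commanded pose from where the row before left it, along the tool's axes as they then stand; what a row does not reach is not made up. A row lasts 1/8 s, in which the tool goes at most 62.5 mm and 10.7 degrees, less where a joint would pass 70% of its speed; a pose out of reach is approached as far as the arm can. A call is refused whole if a number of a shift passes 0.0625 or a number of a turn 0.188, either way. A call with a gripper value outside its range is refused whole. The fingers move at their own pace and stop on an object; "newtons" is the grip in N (left out, the last holds). Time passes only in rows, so rows that do not move let the fingers close. It gives the time, the measured TCP pose, the force, the opening and the grip force at its end, in the units of the state.
- manip.read_state(): the state, without advancing time (a new reading comes with each control period).
- eyes.camera(name): name is "scene" or "top" or "wrist"; returns a dict with "img" (480x640x3 uint8, blue, green, red), "z_map" (480x640 float32, mm along the optical axis (not along the pixel's ray), 0 where there is no reading), "fx", "fy", "cx", "cy" (pixels), "dist" ([k1, k2, p1, p2, k3] as OpenCV has them; the pictures are not rectified), "eye" and "orientation" of the camera in the world. Camera axes: x right, y down, z forward; pixel columns grow to the right and rows downward; lengths in mm; the calibration is good to about 2 mm. A picture is of the moment at which its call begins.
- ticket.sign_off(): hands the job in; it is judged then, once.
The state is a dict: "clock": time; "joints": joint angles; "qd": joint speeds; "effort": joint torques, N m; "eef_pos": TCP position; "eef_rot": TCP orientation; "wrist_force": force on the tool from outside, world axes, zero at the start; "moment": the same for the moment, N m; "finger_gap": finger opening in mm; "finger_force": force on a finger pad.
Only numpy, scipy, OpenCV 4.12 (cv2) and the standard library are available. Lean on these libraries where they do the work, as an engineer would, in place of code of your own. Each camera call takes 0.05 s, during which the arm holds its last target. There are 200 camera calls.

## Working session

There is one attempt and no reset: what is moved stays moved. The work goes in short steps, Python scripts to look and compute and a tool call to move; the robot and the scene stay as the last step left them, time stands still between calls to the robot, and variables do not carry over. Pictures are saved under pics/ and viewed, at most 14 in all, crops included, and the job is handed in when it is done.

Besides the shell and the picture viewer there is one more tool, called after "Call:" as name(argument=value, ...) on one line, values as JSON. arm_command: Moves the arm, as the interface text tells. Its arguments: {"type":"object","properties":{"plan":{"type":"array"},"newtons":{"type":"number"}},"required":["plan"]}

```bash
mkdir -p pics; cat > h.py <<'E'
import cv2, numpy as np
from scipy.spatial.transform import Rotation as R
from cell import manip, eyes, ticket
def shot(name, fn):
    c=eyes.camera(name); cv2.imwrite('pics/'+fn+'.png',c['img']); np.savez('pics/'+fn+'.npz',**{k:np.array(v) for k,v in c.items()}); return c
def load(fn): return dict(np.load('pics/'+fn+'.npz'))
def rot(c):
    o=np.array(c['orientation'],float)
    return o if o.shape==(3,3) else R.from_euler('xyz',o).as_matrix()
def rays(c,uv):
    K=np.array([[c['fx'],0,c['cx']],[0,c['fy'],c['cy']],[0,0,1]],float)
    p=cv2.undistortPoints(np.array(uv,float).reshape(-1,1,2),K,np.array(c['dist'],float)).reshape(-1,2)
    return np.c_[p,np.ones(len(p))]@rot(c).T
def onplane(c,uv,z):
    d=rays(c,uv); e=np.array(c['eye'],float)
    return e+d*((z-e[2])/d[:,2])[:,None]
def cloud(c):
    v,u=np.mgrid[0:480,0:640]; uv=np.c_[u.ravel(),v.ravel()]
    return (np.array(c['eye'],float)+rays(c,uv)*c['z_map'].reshape(-1,1)).reshape(480,640,3)
E
python3 - <<'E'
from h import *
for n in('top','scene'):
    c=shot(n,n+'0'); print(n,c['eye'],c['orientation'])
print(manip.read_state())
E
```

```text
top [ 319.61632439  -50.63649257 1468.69367129] [-2.99766295 -0.00562027 -1.59021419]
scene [  74.78468637 -832.98320875  812.90788162] [-2.29866434 -0.00754098 -0.51551523]
{'clock': 0.1, 'joints': array([ 1.10636620e+00,  3.00418813e-01,  1.52149273e+00, -1.56124540e-05,
        1.32072838e+00, -6.66220113e-02]), 'qd': array([-0.00124072, -0.00158274, -0.00298322,  0.00073363, -0.00027045,
        0.00062113]), 'effort': array([ 1.76840651e-03, -5.32644296e+01, -3.53279579e+01,  7.10426434e-02,
        2.34771747e-02, -5.97395865e-05]), 'eef_pos': array([212.98220865, 506.8354954 , 204.95239302]), 'eef_rot': array([-3.14054670e+00, -5.46302904e-05,  2.74378838e+00]), 'wrist_force': array([-0.22286802, -0.18945329, -0.33148194]), 'moment': array([ 0.03967812, -0.00219538,  0.0029107 ]), 'finger_force': 0.0, 'finger_gap': 94.17054878739796}
```

View pics/top0.png

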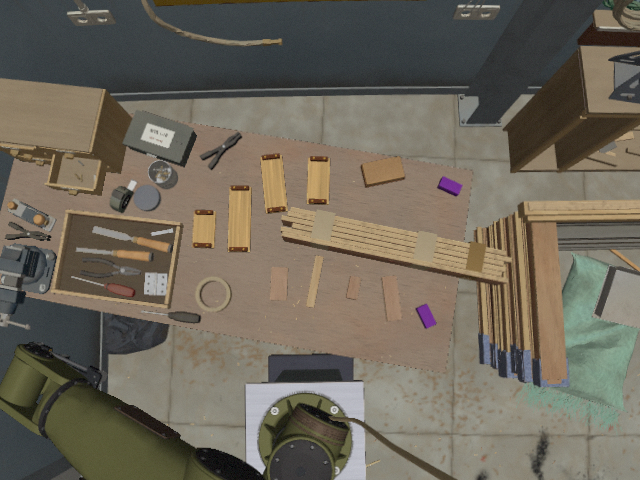

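View pics/scene0.png

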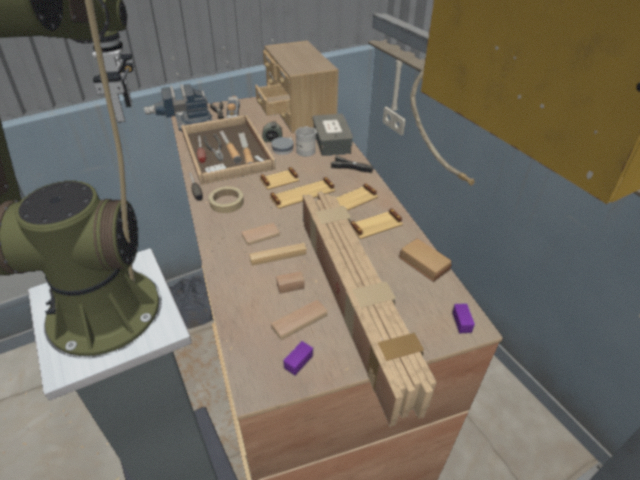

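The top view shows the blocks at about (279,283), (315,281), (353,288) and (391,298). The cradles are at (204,229), (240,218), (274,183) and (318,180), and a timber bundle lies between the two groups. I'll enlarge the view and get heights.

```bash
python3 - <<'E'
from h import *
c=load('top0'); P=cloud(c); img=c['img']
cv2.imwrite('pics/crop1.png',cv2.resize(img[145:345,185:425],(792,660),interpolation=cv2.INTER_CUBIC)[:600])
Z=P[...,2]
for n,(u,v) in dict(bundL=(300,225),bundM=(380,240),bundR=(480,262),roll=(199,294),cork=(382,172),b1=(279,283),b2=(315,281),b3=(353,288),b4=(391,298),c1=(204,229),c2=(240,218),c3=(274,183),c4=(318,180),tbl=(250,260),stop=(240,248),tool=(175,250),tray=(60,250),yellow=(230,2),tin=(160,138),vise=(20,270),post=(520,80),tin2=(163,174)).items():
    print(n,np.round(np.nanmedian(P[v-1:v+2,u-1:u+2].reshape(-1,3),0)))
E
```

```text
bundL [561.   0.  89.]
bundM [ 518. -207.   91.]
bundR [ 454. -465.   98.]
roll [389. 278.  20.]
cork [ 716. -226.   34.]
b1 [416.  62.  13.]
b2 [419. -36.  20.]
b3 [ 398. -137.   28.]
b4 [ 369. -240.   17.]
c1 [569. 270.   8.]
c2 [599. 170.   6.]
c3 [697.  75.   7.]
c4 [703. -49.   7.]
tbl [482. 142.  -0.]
stop [513. 168.  20.]
tool [508. 342.  34.]
tray [515. 667.  32.]
yellow [1197.  189.  109.]
tin [816. 386.  60.]
vise [452. 730. 120.]
post [1204. -829. -429.]
tin2 [718. 377.  48.]
```

View pics/crop1.png

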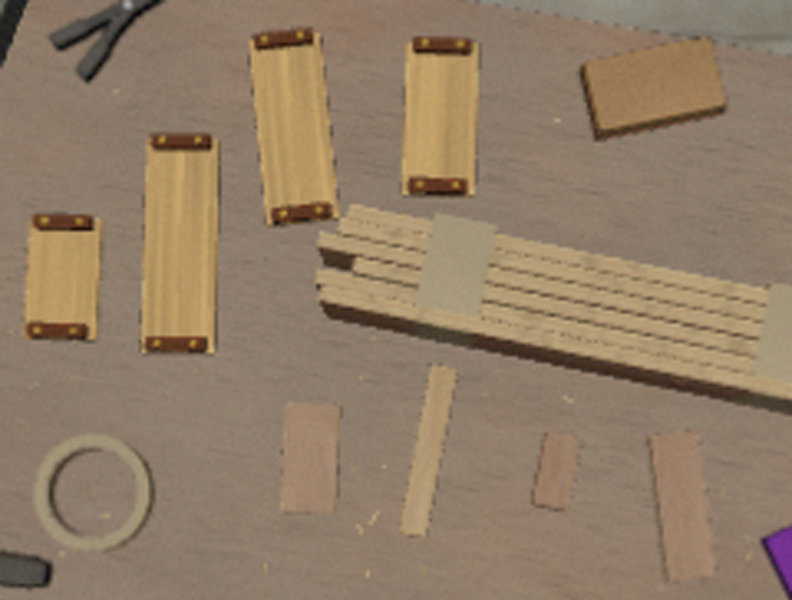

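The enlarged crop shows blocks b, d, a, c from left to right, at crop (311,458), (429,450), (556,470) and (683,506). The cradles are a (60,276), d (179,243), c (292,126) and b (440,116). I'll compute poses from the corners read off the crop.

```bash
python3 - <<'E'
from h import *
c=load('top0')
U=lambda l:[(185+(x+.5)/3.3-.5,145+(y+.5)/3.3-.5) for x,y in l]
B=dict(b=([(286,402),(340,405),(337,513),(281,511)],13),d=([(431,365),(457,367),(427,536),(401,533)],22),
a=([(545,432),(579,435),(566,509),(534,505)],30),c=([(650,434),(698,433),(716,577),(669,581)],18))
for n,(l,z) in B.items():
    p=onplane(c,U(l),z)[:,:2]; d=(p[0]+p[1]-p[2]-p[3])/2; w=(p[0]+p[3]-p[1]-p[2])/2
    print(n,p.mean(0).round(1),'len',np.linalg.norm(d).round(1),'wid',np.linalg.norm(w).round(1),'ang',np.arctan2(d[1],d[0]).round(3))
for n,l in dict(a=[(63,221),(57,330)],d=[(181,141),(177,344)],c=[(284,38),(301,213)],b=[(442,45),(438,186)]).items():
    p=onplane(c,U(l),22)[:,:2]; d=p[0]-p[1]
    print('cr',n,p.mean(0).round(1),'len',np.linalg.norm(d).round(1),'ang',np.arctan2(d[1],d[0]).round(3))
E
```

```text
b [415.3  62.5] len 89.2 wid 45.3 ang -0.046
d [419.3 -34.8] len 139.9 wid 21.3 ang -0.193
a [ 400.2 -137.5] len 60.5 wid 26.9 ang -0.188
c [ 369.5 -241.7] len 119.4 wid 39.1 ang 0.093
cr a [569.6 269.7] len 91.9 ang -0.041
cr d [596.1 170.4] len 171.8 ang -0.015
cr c [694.1  75.4] len 152.1 ang 0.09
cr b [700.1 -48.7] len 122.1 ang -0.045
```

Call:
arm_command(plan=[[1, 0, 0, 0, -0.105], [1, 0, 0, 0, -0.105], [1, -0.0217, -0.0427, 0.004, 0], [1, -0.0217, -0.0427, 0.004, 0], [1, -0.0217, -0.0427, 0.004, 0], [1, -0.0217, -0.0427, 0.004, 0], [1, -0.0217, -0.0427, 0.004, 0], [1, -0.0217, -0.0427, 0.004, 0], [1, -0.0217, -0.0427, 0.004, 0], [1, -0.0217, -0.0427, 0.004, 0], [1, -0.0217, -0.0427, 0.004, 0], [1, -0.0217, -0.0427, 0.004, 0], [1, -0.0217, -0.0427, 0.004, 0], [1, -0.0217, -0.0427, 0.004, 0], [1, -0.0217, -0.0427, 0.004, 0], [1, -0.0217, -0.0427, 0.004, 0], [1, 0, 0, 0, 0]], newtons=20)

```text
clock: 2.22
eef_pos: [399.9, -139.0, 148.8]
eef_rot: [3.141, -0.001, 2.951]
wrist_force: [-0.2, 0.2, -0.7]
finger_gap: 94.0
finger_force: 0.0
```

```bash
cat >> h.py <<'E'
def go(x,y,z,ang):
    s=manip.read_state(); p=np.array(s['eef_pos']); yw=s['eef_rot'][2]; T=np.pi+ang
    t=(T-yw+np.pi)%(2*np.pi)-np.pi
    d=np.array([x,y,z])-p
    print('t',round(s['clock'],2),'pos',p.round(1),'rot',np.round(s['eef_rot'],4),'roll',round(-t,4),'tool shift after roll mm',
      np.round([d[0]*np.cos(T)+d[1]*np.sin(T), d[0]*np.sin(T)-d[1]*np.cos(T), -d[2]],1),'gap',round(s['finger_gap'],1))
E
python3 - <<'E'
from h import *
go(400.2,-137.5,3,-.188); c=shot('wrist','w1'); print(c['eye'],c['orientation'])
E
```

```text
t 2.23 pos [ 399.9 -139.   148.8] rot [ 3.1415e+00 -1.2000e-03  2.9506e+00] roll -0.003 tool shift after roll mm [ -0.    1.5 145.8] gap 94.0
[ 329.87767013 -125.80971925  328.51979536] [2.88778389e+00 7.68652852e-04 1.38056680e+00]
```

View pics/w1.png

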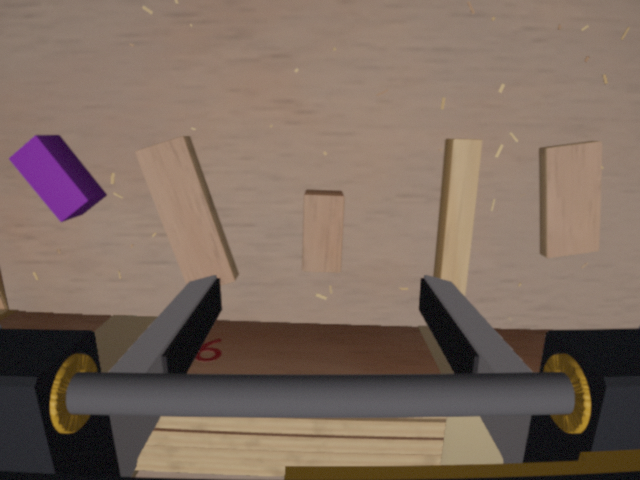

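The wrist view shows block a between the fingers, with top-face corners at (305,195), (344,196), (341,272) and (304,271). Blocks c, d and b are also in view. I'll measure all of them with this view.

```bash
python3 - <<'E'
from h import *
c=load('w1')
for n,l,z in [('a',[(305,195),(344,196),(341,272),(304,271)],30),('b',[(548,147),(602,141),(599,248),(547,257)],13)]:
    p=onplane(c,l,z)[:,:2]; d=(p[0]+p[1]-p[2]-p[3])/2; w=(p[0]+p[3]-p[1]-p[2])/2
    print(n,p.mean(0).round(1),'len',np.linalg.norm(d).round(1),'wid',np.linalg.norm(w).round(1),'ang',np.arctan2(d[1],d[0]).round(3)+0, np.arctan2(w[1],w[0]).round(3))
E
```

```text
a [ 402.5 -137.2] len 59.1 wid 28.7 ang 2.928 -1.788
b [416.5  64.3] len 88.2 wid 43.8 ang 3.084 -1.613
```

Call:
arm_command(plan=[[1, -0.0012, 0.002, 0.03, 0.009], [1, 0, 0, 0.04, 0], [1, 0, 0, 0.04, 0], [1, 0, 0, 0.02, 0], [1, 0, 0, 0.013, 0], [-1, 0, 0, 0, 0], [-1, 0, 0, 0, 0], [-1, 0, 0, 0, 0], [-1, 0, 0, 0, 0], [-1, 0, 0, 0, 0], [-1, 0, 0, 0, 0]], newtons=20)

```text
clock: 3.65
eef_pos: [401.5, -135.2, 6.5]
eef_rot: [-3.142, 0.0, 2.945]
wrist_force: [-0.1, -0.7, 0.6]
finger_gap: 37.5
finger_force: 0.0
```

Call:
arm_command(plan=[[-1, 0, 0, 0, 0], [-1, 0, 0, 0, 0], [-1, 0, 0, 0, 0], [-1, 0, 0, -0.02, 0], [-1, 0, 0, -0.05, 0], [-1, 0, 0, -0.05, 0], [-1, 0, 0, -0.03, 0], [-1, 0, 0, 0, 0]], newtons=20)

```text
clock: 4.65
eef_pos: [402.2, -135.5, 158.1]
eef_rot: [-3.141, 0.004, 2.945]
wrist_force: [-0.3, -0.5, -0.8]
finger_gap: 30.0
finger_force: 20.0
```

```bash
python3 - <<'E'
from h import *
go(569.6,269.7,160,-.041)
E
```

```text
t 4.65 pos [ 402.2 -135.5  158.1] rot [-3.1408  0.0037  2.9447] roll -0.1558 tool shift after roll mm [-150.6  411.8   -1.9] gap 30.0
```

Call:
arm_command(plan=[[-1, 0, 0, 0, -0.156], [-1, -0.0167, 0.0458, 0, 0], [-1, -0.0167, 0.0458, 0, 0], [-1, -0.0167, 0.0458, 0, 0], [-1, -0.0167, 0.0458, 0, 0], [-1, -0.0167, 0.0458, 0, 0], [-1, -0.0167, 0.0458, 0, 0], [-1, -0.0167, 0.0458, 0, 0], [-1, -0.0167, 0.0458, 0, 0], [-1, -0.0167, 0.0458, 0, 0], [-1, 0, 0, 0, 0], [-1, 0, 0, 0, 0]], newtons=20)

```text
clock: 6.15
eef_pos: [567.8, 269.9, 154.8]
eef_rot: [-3.14, -0.002, 3.101]
wrist_force: [0.1, -0.4, 0.5]
finger_gap: 29.9
finger_force: 20.0
```

```bash
python3 - <<'E'
from h import *
go(569.6,269.7,14,-.041); c=shot('wrist','w2')
E
```

```text
t 6.15 pos [567.8 269.9 154.8] rot [-3.1405e+00 -2.2000e-03  3.1009e+00] roll 0.0003 tool shift after roll mm [ -1.8  -0.2 140.8] gap 29.9
```

View pics/w2.png

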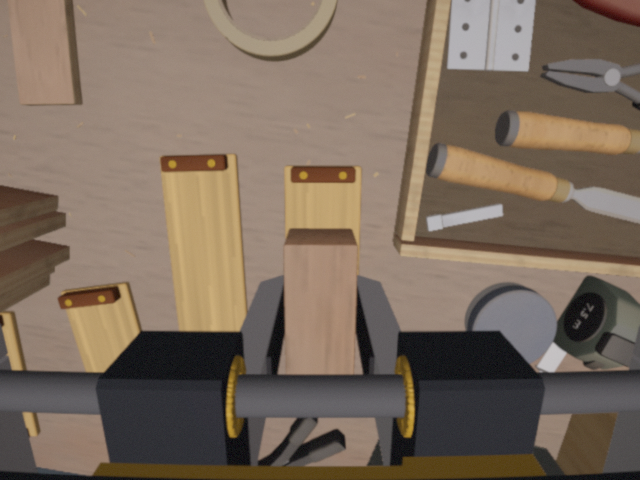

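```bash
python3 - <<'E'
from h import *
c=load('w2')
print('block near top edge',onplane(c,[(286,247),(356,247)],178.5).round(1), 'bottom',onplane(c,[(287,230),(355,230)],148.5).round(1))
print('cradle base corners/edges z8',onplane(c,[(285,167),(361,167),(285,225),(359,225)],8).round(1))
print('stop top far/near edges z22',onplane(c,[(292,167),(354,167),(292,182),(354,182)],22).round(1))
E
```

```text
block near top edge [[539.6 256.9 178.5]
 [540.7 284.7 178.5]] bottom [[539.6 254.9 148.5]
 [540.8 286.8 148.5]]
cradle base corners/edges z8 [[520.5 243.1   8. ]
 [522.9 303.4   8. ]
 [567.6 240.2   8. ]
 [570.  301.    8. ]]
stop top far/near edges z22 [[519.7 249.7  22. ]
 [521.6 296.7  22. ]
 [531.1 249.   22. ]
 [533.  296.5  22. ]]
```

Call:
arm_command(plan=[[-1, -0.001, 0.001, 0.03, 0], [-1, 0, 0, 0.05, 0], [-1, 0, 0, 0.03, 0], [-1, 0, 0, 0.02, 0], [-1, 0, 0, 0.008, 0], [-1, 0, 0, 0.003, 0], [-1, 0, 0, 0, 0], [-1, 0, 0, 0, 0]], newtons=20)

```text
clock: 7.2
eef_pos: [569.9, 271.6, 16.3]
eef_rot: [3.141, 0.001, 3.101]
wrist_force: [1.1, -0.4, -0.4]
finger_gap: 29.7
finger_force: 20.0
```

Call:
arm_command(plan=[[-1, 0.001, 0, 0.0017, 0], [-1, 0, 0, 0, 0], [-0.1, 0, 0, 0, 0], [-0.1, 0, 0, 0, 0], [-0.1, 0, 0, 0, 0], [-0.1, 0, 0, -0.03, 0], [0.3, 0, 0, -0.05, 0], [0.3, 0, 0, -0.05, 0], [0.3, 0, 0, 0, 0]], newtons=20)

```text
clock: 8.32
eef_pos: [570.0, 272.2, 148.0]
eef_rot: [3.139, 0.006, 3.101]
wrist_force: [-0.0, -0.3, 0.3]
finger_gap: 60.8
finger_force: 0.0
```

```bash
python3 - <<'E'
from h import *
go(416,63.4,150,-.05)
E
```

```text
t 8.32 pos [570.  272.2 148. ] rot [3.1387 0.0063 3.1008] roll 0.0092 tool shift after roll mm [ 143.3 -216.2   -2. ] gap 60.8
```

Call:
arm_command(plan=[[0.6, 0.0287, -0.0432, 0, 0.009], [0.6, 0.0287, -0.0432, 0.0, 0], [0.6, 0.0287, -0.0432, 0.0, 0], [0.6, 0.0287, -0.0432, 0.0, 0], [0.6, 0.0287, -0.0432, 0.0, 0], [0.6, 0, 0, 0.04, 0], [0.6, 0, 0, 0.04, 0], [0.6, 0, 0, 0, 0], [0.6, 0, 0, 0, 0]], newtons=20)

```text
clock: 9.45
eef_pos: [415.2, 62.7, 64.6]
eef_rot: [3.142, 0.0, 3.092]
wrist_force: [0.3, -0.1, 0.0]
finger_gap: 75.1
finger_force: 0.0
```

```bash
python3 - <<'E'
from h import *
go(416,63.4,3,-.05);c=shot('wrist','w3')
c=shot('top','t3')
cv2.imwrite('pics/crop3.png',cv2.resize(c['img'][190:270,170:290],(720,480),interpolation=cv2.INTER_CUBIC))
w=load('w3')['img']; cv2.imwrite('pics/w3c.png',np.hstack([cv2.resize(w,(400,300)),cv2.resize(c['img'][190:265,170:270],(400,300),interpolation=cv2.INTER_CUBIC)]))
E
```

```text
t 9.45 pos [415.2  62.7  64.6] rot [3.1415e+00 4.0000e-04 3.0920e+00] roll 0.0004 tool shift after roll mm [-0.8  0.7 61.6] gap 75.1
```

View pics/w3c.png

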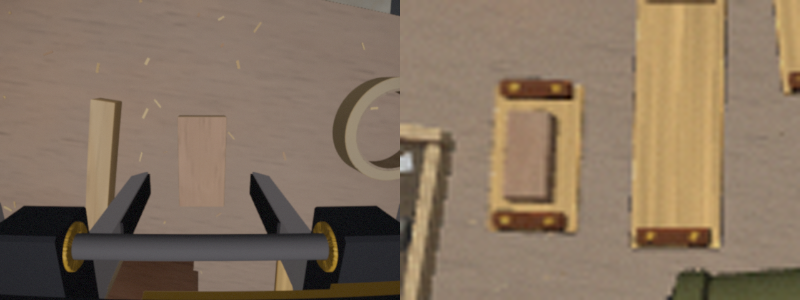

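The left view shows block b centred between the fingers. The right view shows block a lying in cradle a with clear space at both stops; I'll check how well it is centred.

```bash
python3 - <<'E'
from h import *
c=load('t3')
U=lambda l:[(170+(x-400+.5)/4-.5,190+(y+.5)/4-.5) for x,y in l]
p=onplane(c,U([(511,110),(551,112),(545,201),(506,198)]),38);print(p.mean(0),np.linalg.norm(p[0]-p[3]))
p=onplane(c,U([(536,90),(528,221)]),22);print(p.mean(0),np.linalg.norm(p[0]-p[1]))
p=onplane(c,U([(496,90),(582,90),(577,228),(490,228)]),8);print(p.mean(0),np.linalg.norm(p[0]-p[1]))
w=load('w3'); q=onplane(w,[(285,186),(361,186),(362,330),(285,330)],13); print(q.round(1))
E
```

```text
[565.95535325 269.23161321  38.        ] 60.55463189930128
[568.59860751 270.21405869  22.        ] 91.10980211312179
[568.51895445 270.36195501   8.        ] 60.35385358438174
[[371.6  44.3  13. ]
 [373.7  87.5  13. ]
 [463.7  86.   13. ]
 [461.3  37.9  13. ]]
```

Call:
arm_command(plan=[[0.6, -0.002, 0.001, 0.03, 0], [0.6, 0, 0, 0.02, 0], [0.6, 0, 0, 0.008, 0], [0.6, 0, 0, 0.003, 0], [-1, 0, 0, 0, 0], [-1, 0, 0, 0, 0], [-1, 0, 0, 0, 0], [-1, 0, 0, 0, 0], [-1, 0, 0, 0, 0], [-1, 0, 0, 0, 0]], newtons=25)

```text
clock: 10.8
eef_pos: [417.0, 63.6, 3.0]
eef_rot: [3.142, 0.0, 3.092]
wrist_force: [-1.9, 0.0, 6.2]
finger_gap: 44.8
finger_force: 25.0
```

Call:
arm_command(plan=[[-1, 0, 0, -0.01, -0.005], [-1, 0, 0, -0.05, 0], [-1, 0, 0, -0.05, 0], [-1, 0, 0, -0.05, 0], [-1, -0.048, -0.0166, 0, 0], [-1, -0.048, -0.0166, 0, 0], [-1, -0.048, -0.0166, 0, 0], [-1, -0.048, -0.0166, 0, 0], [-1, -0.048, -0.0166, 0, 0], [-1, -0.048, -0.0166, 0, 0], [-1, 0, 0, 0, 0], [-1, 0, 0, 0, 0]], newtons=25)

```text
clock: 12.3
eef_pos: [699.5, -48.6, 162.7]
eef_rot: [3.141, -0.001, 3.097]
wrist_force: [-0.5, -0.5, -0.8]
finger_gap: 44.3
finger_force: 25.0
```

```bash
python3 - <<'E'
from h import *
go(700.1,-48.7,11.5,-.045); c=shot('wrist','w4')
E
```

```text
t 12.3 pos [699.5 -48.6 162.7] rot [ 3.1415e+00 -8.0000e-04  3.0970e+00] roll 0.0004 tool shift after roll mm [-6.000e-01 -1.000e-01  1.512e+02] gap 44.3
```

View pics/w4.png

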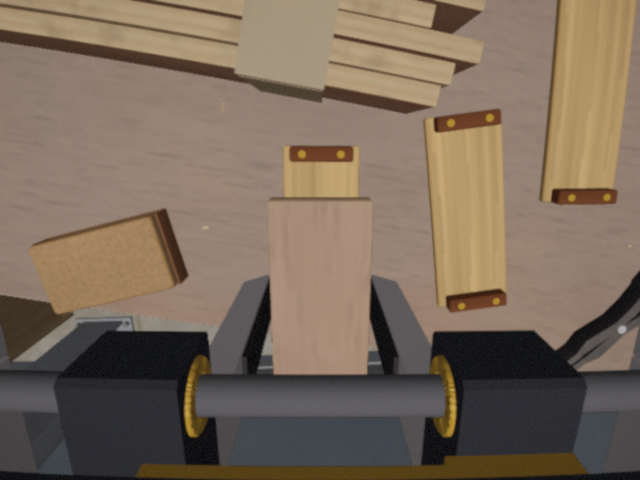

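The wrist view shows block b held over cradle b. Its near top edge runs (270,200)–(371,200), and the cradle's near stop spans (291,147)–(352,160).

```bash
python3 - <<'E'
from h import *
c=load('w4')
print('block near top edge',onplane(c,[(270,200),(371,200)],172.7).round(1))
print('cradle base z8',onplane(c,[(284,147),(358,147),(284,190),(358,190)],8).round(1))
print('stop z22',onplane(c,[(291,147),(352,147),(291,160),(352,160)],22).round(1))
E
```

```text
block near top edge [[654.1 -68.3 172.7]
 [655.9 -25.8 172.7]]
cradle base z8 [[636.8 -75.5   8. ]
 [639.4 -16.1   8. ]
 [671.5 -77.8   8. ]
 [674.1 -16.8   8. ]]
stop z22 [[636.7 -68.9  22. ]
 [638.7 -21.9  22. ]
 [646.6 -69.5  22. ]
 [648.6 -22.2  22. ]]
```

Call:
arm_command(plan=[[-1, -0.003, 0, 0.03, 0], [-1, 0, 0, 0.05, 0], [-1, 0, 0, 0.04, 0], [-1, 0, 0, 0.02, 0], [-1, 0, 0, 0.008, 0], [-1, 0, 0, 0.002, 0], [-1, 0, 0, 0, 0], [-1, 0, 0, 0, 0]], newtons=25)

```text
clock: 13.35
eef_pos: [703.5, -49.0, 13.8]
eef_rot: [-3.141, 0.001, 3.097]
wrist_force: [-0.3, -1.1, -0.3]
finger_gap: 44.9
finger_force: 25.0
```

Call:
arm_command(plan=[[-1, 0, 0, 0.002, 0], [-1, 0, 0, 0, 0], [0.25, 0, 0, 0, 0], [0.25, 0, 0, 0, 0], [0.25, 0, 0, -0.02, 0], [0.5, 0, 0, -0.05, 0], [0.5, 0, 0, -0.05, -0.138], [0.5, 0, 0, -0.02, 0], [0.5, 0.0438, -0.0201, 0, 0], [0.5, 0.0438, -0.0201, 0, 0], [0.5, 0.0438, -0.0201, 0, 0], [0.5, 0.0438, -0.0201, 0, 0], [0.5, 0.0438, -0.0201, 0, 0], [0.5, 0.0438, -0.0201, 0, 0], [0.5, 0.0438, -0.0201, 0, 0], [0.5, 0.0438, -0.0201, 0, 0], [0.6, 0, 0, 0.03, 0], [0.6, 0, 0, 0.04, 0], [0.6, 0, 0, 0, 0], [0.6, 0, 0, 0, 0]], newtons=25)

```text
clock: 15.85
eef_pos: [369.6, -241.9, 82.0]
eef_rot: [-3.141, 0.001, -3.049]
wrist_force: [0.2, -0.1, 0.7]
finger_gap: 75.0
finger_force: 0.0
```

```bash
python3 - <<'E'
from h import *
go(369.5,-241.7,4,.093);w=shot('wrist','w5')['img']
c=shot('top','t5')
cv2.imwrite('pics/w5c.png',np.hstack([cv2.resize(w,(400,300)),cv2.resize(c['img'][145:220,275:375],(400,300),interpolation=cv2.INTER_CUBIC)]))
E
```

```text
t 15.85 pos [ 369.6 -241.9   82. ] rot [-3.1410e+00  6.0000e-04 -3.0491e+00] roll -0.0005 tool shift after roll mm [ 0.1  0.3 78. ] gap 75.0
```

View pics/w5c.png

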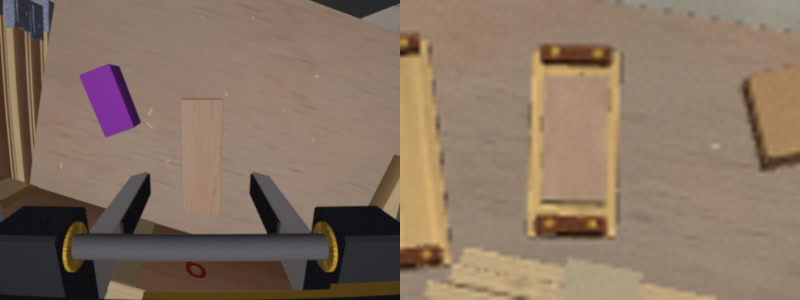

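Block b is well centred in cradle b (gaps of about 12 and 17 crop px). Block c lies between the fingers, with its near edge at about full-image row 158.

```bash
python3 - <<'E'
from h import *
w=load('w5'); print(onplane(w,[(291,159),(355,159),(355,341),(293,341)],18).round(1))
E
```

```text
[[ 314.4 -265.2   18. ]
 [ 310.9 -227.7   18. ]
 [ 428.9 -214.    18. ]
 [ 432.7 -255.    18. ]]
```

Call:
arm_command(plan=[[0.6, -0.0021, 0.0012, 0.03, -0.004], [0.6, 0, 0, 0.035, 0], [0.6, 0, 0, 0.01, 0], [0.6, 0, 0, 0.003, 0], [-1, 0, 0, 0, 0], [-1, 0, 0, 0, 0], [-1, 0, 0, 0, 0], [-1, 0, 0, 0, 0], [-1, 0, 0, 0, 0], [-1, 0, 0, 0, 0]], newtons=30)

```text
clock: 17.2
eef_pos: [371.3, -240.4, 3.0]
eef_rot: [-3.141, 0.0, -3.044]
wrist_force: [-0.8, 1.2, 5.9]
finger_gap: 39.6
finger_force: 30.0
```

```bash
python3 - <<'E'
from h import *
go(695.5,75.4,160,.092)
E
```

```text
t 17.2 pos [ 371.3 -240.4    3. ] rot [-3.1414e+00  2.0000e-04 -3.0444e+00] roll 0.0052 tool shift after roll mm [-351.9  284.7 -157. ] gap 39.6
```

Call:
arm_command(plan=[[-1, 0, 0, -0.01, 0.005], [-1, 0, 0, -0.05, 0], [-1, 0, 0, -0.05, 0], [-1, 0, 0, -0.05, 0], [-1, -0.0391, 0.0316, 0, 0], [-1, -0.0391, 0.0316, 0, 0], [-1, -0.0391, 0.0316, 0, 0], [-1, -0.0391, 0.0316, 0, 0], [-1, -0.0391, 0.0316, 0, 0], [-1, -0.0391, 0.0316, 0, 0], [-1, -0.0391, 0.0316, 0, 0], [-1, -0.0391, 0.0316, 0, 0], [-1, -0.0391, 0.0316, 0, 0], [-1, 0, 0, 0, 0], [-1, 0, 0, 0, 0]], newtons=30)

```text
clock: 19.08
eef_pos: [695.0, 75.0, 162.7]
eef_rot: [-3.141, -0.001, -3.049]
wrist_force: [-0.9, -0.3, -0.4]
finger_gap: 39.9
finger_force: 30.0
```

```bash
python3 - <<'E'
from h import *
go(694.1,75.4,11.5,.092); c=shot('wrist','w6')
E
```

```text
t 19.07 pos [695.   75.  162.7] rot [-3.1415e+00 -7.0000e-04 -3.0495e+00] roll 0.0001 tool shift after roll mm [  0.8   0.5 151.2] gap 39.9
```

View pics/w6.png

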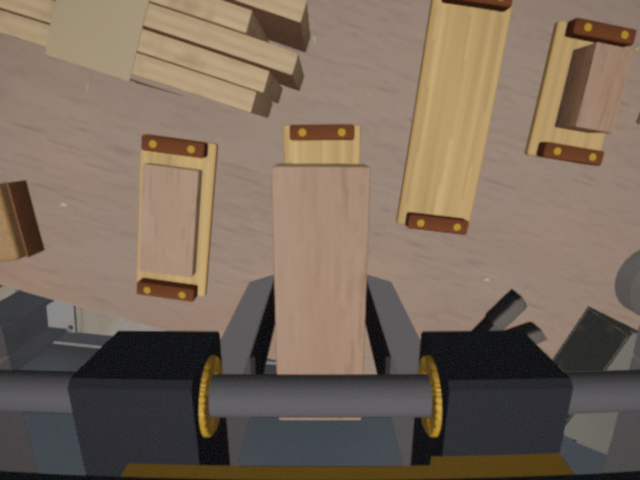

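Block c is held over cradle c, with its near edge at (273,166)–(369,166) and the near stop at (290,125)–(354,138). Blocks a and b sit in their cradles.

```bash
python3 - <<'E'
from h import *
c=load('w6')
print('block near top edge',onplane(c,[(273,167),(369,167)],177.7).round(1))
print('base z8',onplane(c,[(283,125),(360,125),(284,160),(360,160)],8).round(1))
print('stop z22',onplane(c,[(290,125),(354,125),(290,138),(354,138)],22).round(1))
print('b block',onplane(c,[(144,164),(200,169),(194,276),(140,271)],21).mean(0).round(1),'stops',onplane(c,[(174,146),(167,290)],22).mean(0).round(1))
print('a stops',onplane(c,[(601,31),(571,154)],22).mean(0).round(1))
E
```

```text
block near top edge [[638.3  49.9 177.7]
 [634.7  88.2 177.7]]
base z8 [[619.4  37.4   8. ]
 [613.7  98.4   8. ]
 [646.8  40.2   8. ]
 [641.1 101.5   8. ]]
stop z22 [[619.1  44.   22. ]
 [614.6  92.5  22. ]
 [628.8  44.8  22. ]
 [624.2  93.6  22. ]]
b block [703.6 -48.4  21. ] stops [702.8 -47.3  22. ]
a stops [573.  267.5  22. ]
```

Call:
arm_command(plan=[[-1, -0.0005, 0.001, 0.03, 0], [-1, 0, 0, 0.05, 0], [-1, 0, 0, 0.04, 0], [-1, 0, 0, 0.02, 0], [-1, 0, 0, 0.008, 0], [-1, 0, 0, 0.0035, 0], [-1, 0, 0, 0, 0], [-1, 0, 0, 0, 0], [-1, 0, 0, 0, 0]], newtons=30)

```text
clock: 20.25
eef_pos: [696.0, 76.4, 11.8]
eef_rot: [-3.142, 0.001, -3.049]
wrist_force: [0.3, -0.3, -0.2]
finger_gap: 39.6
finger_force: 30.0
```

Call:
arm_command(plan=[[-1, 0, 0, 0.0006, 0], [-1, 0, 0, 0, 0], [0.15, 0, 0, 0, 0], [0.15, 0, 0, 0, 0], [0.15, 0, 0, -0.02, 0], [0.3, 0, 0, -0.05, 0], [0.3, 0, 0, -0.05, 0.143], [0.3, 0, 0, -0.03, 0.143], [0.3, 0.0357, -0.0232, 0, 0], [0.3, 0.0357, -0.0232, 0, 0], [0.3, 0.0357, -0.0232, 0, 0], [0.3, 0.0357, -0.0232, 0, 0], [0.3, 0.0357, -0.0232, 0, 0], [0.3, 0.0357, -0.0232, 0, 0], [0.3, 0.0357, -0.0232, 0, 0], [0.3, 0, 0, 0.03, 0], [0.3, 0, 0, 0.04, 0], [0.3, 0, 0, 0, 0], [0.3, 0, 0, 0, 0]], newtons=30)

```text
clock: 22.62
eef_pos: [420.1, -35.0, 92.4]
eef_rot: [3.142, 0.002, 2.948]
wrist_force: [1.5, -0.1, -0.2]
finger_gap: 61.0
finger_force: 0.0
```

```bash
python3 - <<'E'
from h import *
go(419.3,-34.8,5,-.193);w=shot('wrist','w7')['img']
c=shot('top','t7')
cv2.imwrite('pics/w7c.png',np.hstack([cv2.resize(w,(400,300)),cv2.resize(c['img'][145:220,235:335],(400,300),interpolation=cv2.INTER_CUBIC)]))
E
```

```text
t 22.62 pos [420.1 -35.   92.4] rot [3.1416e+00 2.0000e-03 2.9479e+00] roll -0.0007 tool shift after roll mm [ 0.9  0.1 87.4] gap 61.0
```

View pics/w7c.png

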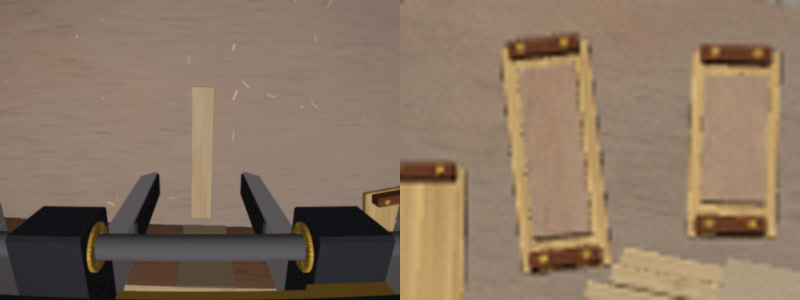

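Blocks c and b are seated and centred in their cradles. Block d is between the fingers, spanning (191,87)–(213,218) in the half-scale picture.

```bash
python3 - <<'E'
from h import *
w=load('w7'); print(onplane(w,[(306,140),(341,140),(340,349),(304,349)],22).round(1))
E
```

```text
[[352.  -30.7  22. ]
 [356.  -10.1  22. ]
 [493.  -35.7  22. ]
 [488.2 -59.9  22. ]]
```

Call:
arm_command(plan=[[0.3, -0.002, 0.0013, 0.03, 0.004], [0.3, 0, 0, 0.04, 0], [0.3, 0, 0, 0.012, 0], [0.3, 0, 0, 0.004, 0], [-1, 0, 0, 0, 0], [-1, 0, 0, 0, 0], [-1, 0, 0, 0, 0], [-1, 0, 0, 0, 0], [-1, 0, 0, 0, 0], [-1, 0, 0, 0, 0]], newtons=30)

```text
clock: 23.98
eef_pos: [421.6, -34.0, 4.9]
eef_rot: [3.142, 0.0, 2.944]
wrist_force: [-0.6, -0.2, 5.0]
finger_gap: 21.5
finger_force: 30.0
```

```bash
python3 - <<'E'
from h import *
go(598,170.6,163,-.015)
E
```

```text
t 23.98 pos [421.6 -34.    4.9] rot [3.1416e+00 3.0000e-04 2.9437e+00] roll -0.1829 tool shift after roll mm [-173.3  207.3 -158.1] gap 21.5
```

Call:
arm_command(plan=[[-1, 0, 0, -0.01, 0], [-1, 0, 0, -0.05, 0], [-1, 0, 0, -0.05, 0], [-1, 0, 0, -0.05, -0.0915], [-1, 0, 0, 0, -0.0915], [-1, -0.0289, 0.0345, 0, 0], [-1, -0.0289, 0.0345, 0, 0], [-1, -0.0289, 0.0345, 0, 0], [-1, -0.0289, 0.0345, 0, 0], [-1, -0.0289, 0.0345, 0, 0], [-1, -0.0289, 0.0345, 0, 0], [-1, 0, 0, 0, 0], [-1, 0, 0, 0, 0]], newtons=30)

```text
clock: 25.6
eef_pos: [597.5, 170.0, 164.7]
eef_rot: [-3.141, -0.001, 3.127]
wrist_force: [0.1, -0.3, -1.0]
finger_gap: 21.3
finger_force: 30.0
```

```bash
python3 - <<'E'
from h import *
go(598,170.6,13,-.015); c=shot('wrist','w8')
E
```

```text
t 25.6 pos [597.5 170.  164.7] rot [-3.1413e+00 -6.0000e-04  3.1269e+00] roll 0.0003 tool shift after roll mm [ -0.5   0.6 151.7] gap 21.3
```

View pics/w8.png

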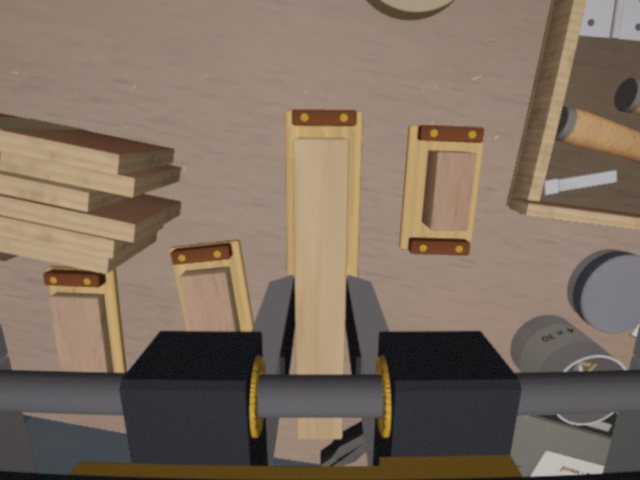

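Block d is held over cradle d, with its near edge at (294,138)–(348,138), the stop at (292,110)–(355,124) and the base at u 287–361. Block a's top face spans about (428,152)–(470,230).

```bash
python3 - <<'E'
from h import *
c=load('w8')
print('block near top edge',onplane(c,[(294,138),(348,138)],181.8).round(1))
print('base z8',onplane(c,[(287,110),(361,110),(288,220),(359,220)],8).round(1))
print('stop z22',onplane(c,[(292,110),(355,110),(292,124),(355,124)],22).round(1))
print('a block',onplane(c,[(430,152),(475,152),(467,231),(425,231)],38).round(1),'stops',onplane(c,[(451,134),(440,247)],22).round(1))
E
```

```text
block near top edge [[527.3 160.2 181.8]
 [527.6 181.2 181.8]]
base z8 [[506.9 144.3   8. ]
 [507.7 203.    8. ]
 [596.1 142.2   8. ]
 [596.9 202.1   8. ]]
stop z22 [[507.8 149.2  22. ]
 [508.5 197.1  22. ]
 [518.1 148.9  22. ]
 [518.8 197.1  22. ]]
a block [[539.8 251.6  38. ]
 [540.  285.4  38. ]
 [600.4 283.7  38. ]
 [599.9 250.7  38. ]] stops [[526.9 271.5  22. ]
 [617.6 268.1  22. ]]
```

Call:
arm_command(plan=[[-1, -0.0015, 0.0018, 0.03, 0], [-1, 0, 0, 0.05, 0], [-1, 0, 0, 0.04, 0], [-1, 0, 0, 0.02, 0], [-1, 0, 0, 0.008, 0], [-1, 0, 0, 0.003, 0], [-1, 0, 0, 0, 0], [-1, 0, 0, 0, 0], [-1, 0, 0, 0, 0]], newtons=30)

```text
clock: 26.78
eef_pos: [599.7, 172.2, 14.2]
eef_rot: [3.141, 0.001, 3.127]
wrist_force: [0.7, 0.5, 0.3]
finger_gap: 22.0
finger_force: 30.0
```

Lower 1 mm, release, retract up and back toward the robot, then check.

Call:
arm_command(plan=[[-1, 0, 0, 0.0011, 0], [-1, 0, 0, 0, 0], [-0.2, 0, 0, 0, 0], [-0.2, 0, 0, 0, 0], [-0.2, 0, 0, -0.02, 0], [-0.2, 0, 0, -0.05, 0], [-0.2, 0, 0, -0.05, 0], [-0.2, 0, 0, -0.05, 0], [-0.2, 0.04, 0, -0.03, 0], [-0.2, 0.05, 0, 0, 0], [-0.2, 0.05, 0, 0, 0], [-0.2, 0.05, 0, 0, 0], [-0.2, 0.03, 0, 0, 0], [-0.2, 0, 0, 0, 0], [-0.2, 0, 0, 0, 0]], newtons=30)

```text
clock: 28.65
eef_pos: [380.1, 175.5, 213.5]
eef_rot: [3.141, 0.001, 3.127]
wrist_force: [-0.3, 0.1, -0.4]
finger_gap: 37.2
finger_force: 0.0
```

```bash
python3 - <<'E'
from h import *
c=shot('top','t9')
cv2.imwrite('pics/t9c.png',cv2.resize(c['img'][140:260,180:340],(800,600),interpolation=cv2.INTER_CUBIC))
E
```

View pics/t9c.png

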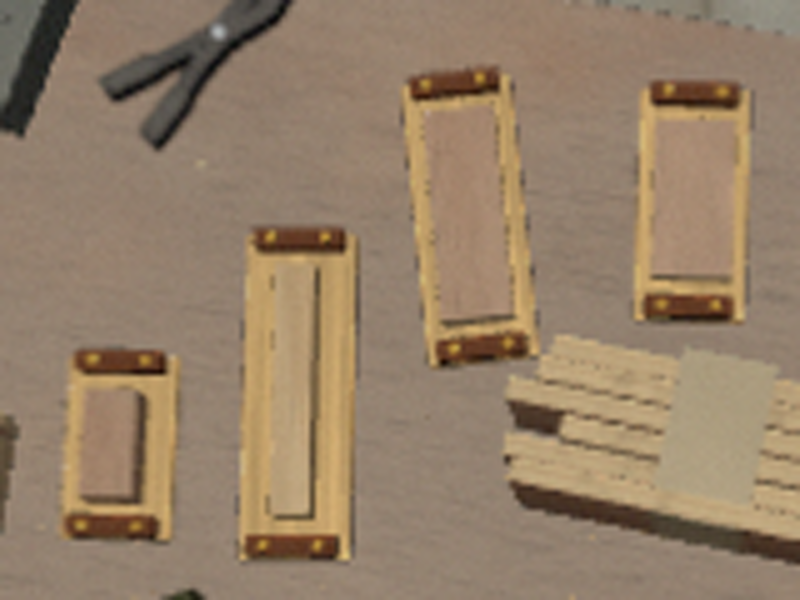

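The top view shows all four blocks flat and centred in their matching cradles, clear of the stops, and the arm is well away from them. I'll hand the job in.

```bash
python3 -c "
from h import *
print(ticket.sign_off())"
```

```text
the job is handed in; nothing more can be done
None
```

All four blocks lie flat in their matching cradles, each within about 3 mm of the middle by the camera images, and the job was handed in at about 29 s with the arm clear; the tape and cork were never touched.

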